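Trial-stack a prayer wheel head on its spindle post

ROBOT

A 6-joint arm with a two-finger parallel gripper is mounted at the origin on the work surface. World frame = base frame: x ahead of the robot, y to its left, z up, the work surface at z = 0. Lengths are in m, angles in rad, forces in N, time in s.
With the tool pointing down it reaches from about 0.275 to 0.875 m from the base axis. Payload 12.5 kg.
Tool frame: the origin (TCP) lies on the centre line of the jaws, within the pads' length; the fingertips stand r.finger_overhang ahead of it and the grasp point (between the pads) lies 3 mm ahead of it (r.finger_overhang is the distance from the TCP to the fingertips, in m); z points along the fingers, y is the line along which they close (so a half turn about z gives the same grasp; the last joint's range is limited). The gripper opens to 85 mm and grips with 20 to 120 N. Pads are 22 mm wide; open, the fingers measure 114 mm over their backs; the gripper's body (76 mm by 85 mm) begins 54 mm behind the grasp point. The pads swing forward as they close: fully open they stand 13 mm farther back than shut.
Start: joints at [-1.26, 0.351, 1.652, -0, 1.139, -0.085], TCP at [0.212, -0.507, 0.253] pointing down, gripper open.
Joint ranges: [-2.75, 2.75], [-0.79, 2.1], [0.01, 2.65], [-1.57, 4.71], [0.07, 3.14], [-2.87, 2.87]. Speed limits (rad/s): [2.22, 2.22, 2.79, 3.14, 3.14, 3.14].

INTERFACE

Orientations are given as a unit quaternion [x, y, z, w].
In Python, from cell import r, optics gives the robot as it stands. The module is installed in compiled form; this text tells all that it offers. Calls block until the motion is done:
- r.move_to(position, orientation): joint-space move of the TCP to a pose.
- r.move_linear(position, rot=None, vel=0.15): straight line of the TCP; rot=None keeps the orientation; vel is the mean speed in m/s.
- r.set_joints(angles): joint-space move.
- r.set_gripper(opening, squeeze=None): opening from 0.0 (shut) to 1.0 (fully open); squeeze is the grip in N (None keeps the last); returns when the fingers have stopped.
- r.sleep(seconds).
- r.inverse_kinematics(position, orientation): joint angles nearest the present ones, or None.
- optics.get_image(name): name is "side" or "top" or "wrist"; returns a dict with "pixels" (420x560x3 uint8, red, green, blue), "depth" (420x560 float32, m along the optical axis (not along the pixel's ray), 0 where there is no reading), "fx", "fy", "cx", "cy" (pixels), "camera_from_world" (4x4, takes a point from world to camera coordinates); the wrist camera has in their place "mount" (4x4, takes a point from camera to tool coordinates, whose origin is the TCP and whose axes are the flange's). Camera axes: x right, y down, z forward; pixel columns grow to the right and rows downward; lengths in m; the calibration is good to about 2 mm. A picture is of the moment at which its call begins: read the wrist's pose just before it.
A pose or a line that the arm cannot do raises r.PlanningError and nothing moves.
- r.hand_in(): hands the job in; it is judged then, once.
Readings, each from a call of its own:
- r.current_t(): time.
- r.current_q(): joint angles.
- r.current_qvel(): joint speeds.
- r.current_effort(): joint torques, N m.
- r.current_tool_pos(): TCP position.
- r.current_ee_rot(): TCP orientation.
- r.current_contact_force(): force on the tool from outside, world axes, zero at the start.
- r.current_torque(): the same for the moment, N m.
- r.current_opening(): opening from 0.0 (shut) to 1.0 (fully open).
- r.current_finger_force(): force on a finger pad.
Only numpy, scipy, OpenCV 4.12 (cv2) and the standard library are available. Lean on these libraries where they do the work, as an engineer would, in place of code of your own. Each camera call takes 0.05 s, during which the arm holds its last target. There are 200 camera calls.

TASK

Stack the prayer wheel head on the upright post of the assembly stand: first the small brass bush, then the red wooden hub, then the broad flat brass ring, and last the tallest of the three finials, each threaded over the post and resting flat on the one below, the finial point up. Leave the other two finials and the bronze ball where they are.

Things in the scene. Friction and masses are not known exactly. Their poses are not given: they have to be found in the camera images.
- stand: Assembly stand, fixed to the counter: a round dark steel foot 90 mm across and 12 mm thick with a slim bright steel post in its middle, 10 mm in diameter, rising 54 mm above the foot (its last 6 mm taper to 4 mm). Origin at the centre of the foot's underside, on the counter top; z up along the post. Every part's hole is 22 mm wide, so it drops over the post with 6 mm to spare all round.
- post_top (a point): The tip of the stand's post, on its axis, 66 mm above the counter top.
- bush_center (a point): Small brass bush: a plain thick-walled ring, 36 mm outside, 22 mm hole right through, 12 mm high, lying flat on the counter. Point at its centre, half-way up (6 mm above its underside); z along the hole.
- hub_center (a point): Lacquered dark red wooden hub: a thick ring 58 mm outside, 22 mm hole right through, 20 mm high, lying flat on the counter. Point at its centre, 10 mm above its underside; z along the hole. Either face may go up.
- cover_center (a point): Broad flat brass ring: 50 mm outside, 22 mm hole right through, 8 mm high, lying flat on the counter. Point at its centre, 4 mm above its underside; z along the hole.
- finial_tall_center (a point): The tallest brass finial, 64 mm high, with a slender pointed spire, standing upright: a round foot 34 mm in diameter from 0 to 20 mm up, a waist 25 mm in diameter, a barrel 34 mm in diameter from 25 to 41 mm up, then the spire. The foot and barrel can both be gripped. A round hole 22 mm wide goes 20 mm deep into its underside. Point on its axis, half-way up (32 mm above its underside); z up the spire.
- finial_ball_center (a point): Middle-sized brass finial, 49 mm high, a ball 29 mm in diameter on a thin neck and a foot 32 mm in diameter; stays where it is. Point on its axis, half-way up.
- finial_bud_center (a point): Shortest brass finial, 36 mm high, a squat bud 33 mm in diameter on a foot 34 mm in diameter; stays where it is. Point on its axis, half-way up.
- ball_center (a point): Cast bronze counterweight ball, 40 mm in diameter, sitting loose in the dimple of a square oak rest (66 mm square, 18 mm high, fixed); stays where it is. Point at the ball's centre, 31 mm above the counter.
Not all that is in view belongs to the job. Several things have the shape of the stand; the one meant has the colours described above. Leave any green look-alike of the part that bears bush_center alone.

How it is judged:
On the way, in this order (a step that is already met when the one before it is completed fails the run):
1. the small bush is down on the stand's foot, around the post (horizontal distance between bush_center and post_top below 0.009 m and z of bush_center in the frame of stand between 0.014 and 0.022 m and angle between the z axis of bush_center and the z axis of stand, either way round below 0.12 rad), for 0.2 s.
2. the red hub is on the post, resting on the bush (all of step 1 and horizontal distance between hub_center and post_top below 0.009 m and z of hub_center in the frame of stand between 0.03 and 0.038 m and angle between the z axis of hub_center and the z axis of stand, either way round below 0.12 rad), for 0.2 s.
3. the broad flat ring is on the post, resting on the hub (all of step 2 and horizontal distance between cover_center and post_top below 0.009 m and z of cover_center in the frame of stand between 0.044 and 0.052 m and angle between the z axis of cover_center and the z axis of stand, either way round below 0.12 rad), for 0.2 s.
4. the tallest finial is upright on the ring, over the post's tip (all of step 3 and horizontal distance between finial_tall_center and post_top below 0.009 m and z of finial_tall_center in the frame of stand between 0.08 and 0.088 m and angle between finial_tall_center's own z axis and vertical below 0.12 rad), for 0.2 s.
At the end, for the whole second after the job is handed in: On the post, bottom to top: bush, red hub, broad ring, tallest finial; each within 9 mm of the post's axis, within 4 mm of its seated height (centres 18, 34, 48, 84 mm above the counter), upright within 0.12 rad, at rest (under 0.02 m/s) (all of step 4 and linear speed of each of bush, hub, cover, finial_tall below 0.02 m/s); the robot touches nothing.
It fails at once if the ball-topped finial is moved by more than 20 mm (distance of finial_ball_center from where it was at the start of the episode above 0.02 m).
It fails at once if the bud finial is moved by more than 20 mm (distance of finial_bud_center from where it was at the start of the episode above 0.02 m).
It fails at once if the bronze ball is moved by more than 20 mm (distance of ball_center from where it was at the start of the episode above 0.02 m).
It also fails if it takes over 115 s, if anything falls off the work surface, if the arm or the gripper's body presses on something with over 40 N, if the wrist force passes 120 N, or if a joint passes its speed limit or range.

## Working session

There is one attempt and no reset: what is moved stays moved. The work goes in short steps, each a Python script; the robot and the scene stay as the last script left them, time stands still between calls to the robot, and variables do not carry over. Pictures are saved under pics/ and viewed, at most 14 in all, crops included, and the job is handed in when it is done.

```bash
mkdir -p pics
python3 - <<'E'
from cell import r, optics
import cv2,numpy as np
for n in ("top","side"):
    d=optics.get_image(n); cv2.imwrite(f"pics/{n}0.png",d["pixels"][:,:,::-1])
    np.savez(f"pics/{n}0.npz",**{k:d[k] for k in d})
    print(n,d["fx"],d["cx"],d["cy"],np.round(d["camera_from_world"],3).tolist(),(d["depth"]>0).mean())
print(r.finger_overhang,r.current_ee_rot(),r.current_t())
E
```

```text
top 408.9827722913933 279.70965397424874 203.66091766309773 [[-0.022, -0.999, 0.029, -0.034], [-0.997, 0.02, -0.078, 0.45], [0.077, -0.031, -0.997, 0.952], [0.0, 0.0, 0.0, 1.0]] 0.9958928571428571
side 511.6279724322358 275.7144848143915 213.95694715908115 [[-0.793, -0.609, 0.012, 0.348], [-0.449, 0.571, -0.687, 0.272], [0.411, -0.55, -0.727, 0.909], [0.0, 0.0, 0.0, 1.0]] 0.9958886054421768
0.022 [ 9.80481702e-01  1.96609604e-01 -5.60886725e-05 -5.40307126e-04] 0.1
```

View pics/top0.png

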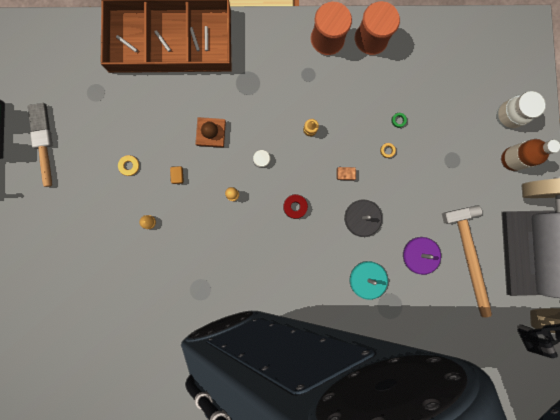

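View pics/side0.png

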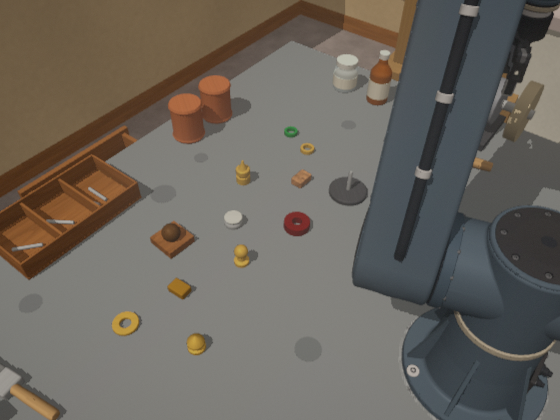

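Top view: dark stand (363,218), with look-alikes in teal (369,281) and purple (422,256). Brass bush (388,150), with a green look-alike at (400,120). Red hub (295,207), broad brass ring (128,166). Finials are at (311,127), (232,194) and (147,222); the first seems to have the spire. Ball (209,130). Next I measure all of these and take a close crop of the finials and the bush.

```bash
cat > m.py <<'E'
import numpy as np, cv2
def cloud(d, T=None):
    T=np.linalg.inv(d["camera_from_world"]) if T is None else T
    v,u=np.mgrid[:420,:560]; z=d["depth"]
    p=np.stack([(u-d["cx"])/d["fx"]*z,(v-d["cy"])/d["fy"]*z,z,np.ones_like(z)],-1)
    return (p@T.T)[...,:3]
def toworld(d,u,v,h,T=None):
    T=np.linalg.inv(d["camera_from_world"]) if T is None else T
    ray=T[:3,:3]@np.array([(u-d["cx"])/d["fx"],(v-d["cy"])/d["fy"],1]); o=T[:3,3]
    return o+ray*(h-o[2])/ray[2]
E
python3 - <<'E'
from m import *
tiles=[]
for n,S in (("top",dict(stand=(363,218),bush=(388,150),hub=(295,207),cover=(128,166),fA=(311,127),fB=(232,194),fC=(147,222),ball=(209,130),white=(262,158))),
          ("side",dict(stand=(348,190),bush=(307,149),hub=(297,223),cover=(125,323),fA=(243,173),fB=(241,254),fC=(196,343)))):
    d=dict(np.load(f"pics/{n}0.npz")); d={k:(v if v.ndim else float(v)) for k,v in d.items()}
    P=cloud(d)
    for k,(u,v) in S.items():
        w=30 if k=="stand" else 18
        q=P[v-w:v+w,u-w:u+w].reshape(-1,3); q=q[(q[:,2]>.005)&(q[:,2]<.12)]
        # keep near the seed
        c0=np.median(q,0); q=q[np.hypot(*(q-c0)[:,:2].T)<.06]
        t=np.percentile(q[:,2],60 if k in("stand","bush","hub","cover") else 99)
        c,rad=cv2.minEnclosingCircle(q[:,:2].astype(np.float32))
        print(n,k,len(q),"max z",q[:,2].max().round(4),"z60/99",t.round(4),"circle",np.round(c,4),round(rad,4),"mid",np.round((q.min(0)+q.max(0))/2,4)[:2])
    for k in (("fA","fB","fC","bush") if n=="side" else ("stand","bush")):
        u,v=S[k]; tiles.append(cv2.resize(d["pixels"][v-25:v+25,u-25:u+25,::-1],(250,250),interpolation=cv2.INTER_CUBIC))
cv2.imwrite("pics/crop1.png",np.vstack([np.hstack(tiles[2:5]),np.hstack([tiles[5],tiles[0],tiles[1]])]))
E
```

```text
top stand 1089 max z 0.0665 z60/99 0.0127 circle [ 0.4178 -0.2454] 0.0508 mid [ 0.4164 -0.2466]
top bush 130 max z 0.0161 z60/99 0.012 circle [ 0.5588 -0.3189] 0.0377 mid [ 0.5649 -0.3174]
top hub 408 max z 0.0255 z60/99 0.0203 circle [ 0.4343 -0.0809] 0.0491 mid [ 0.4381 -0.0809]
top cover 263 max z 0.013 z60/99 0.0083 circle [0.5526 0.3038] 0.0429 mid [0.5526 0.3135]
top fA 211 max z 0.0658 z60/99 0.0632 circle [ 0.639  -0.1226] 0.0454 mid [ 0.6485 -0.1229]
top fB 156 max z 0.0521 z60/99 0.0515 circle [0.4736 0.0766] 0.0501 mid [0.4721 0.0766]
top fC 179 max z 0.0397 z60/99 0.0376 circle [0.4142 0.2701] 0.0164 mid [0.4137 0.27  ]
top ball 802 max z 0.0549 z60/99 0.0525 circle [0.6311 0.1294] 0.0552 mid [0.6318 0.1266]
top white 248 max z 0.0281 z60/99 0.0262 circle [0.5585 0.008 ] 0.0452 mid [0.5622 0.0092]
side stand 871 max z 0.0681 z60/99 0.0137 circle [ 0.4141 -0.2414] 0.0544 mid [ 0.4142 -0.2431]
side bush 136 max z 0.0176 z60/99 0.0117 circle [ 0.5848 -0.3189] 0.0549 mid [ 0.5851 -0.3293]
side hub 500 max z 0.0252 z60/99 0.0208 circle [ 0.4462 -0.0783] 0.0328 mid [ 0.4425 -0.0786]
side cover 428 max z 0.0133 z60/99 0.0091 circle [0.5543 0.3189] 0.0311 mid [0.5542 0.3186]
side fA 281 max z 0.068 z60/99 0.0651 circle [ 0.6256 -0.1271] 0.0436 mid [ 0.626  -0.1296]
side fB 281 max z 0.0532 z60/99 0.0517 circle [0.4885 0.0756] 0.0398 mid [0.4874 0.0756]
side fC 334 max z 0.0391 z60/99 0.0381 circle [0.4204 0.2621] 0.0304 mid [0.4197 0.2715]
```

View pics/crop1.png

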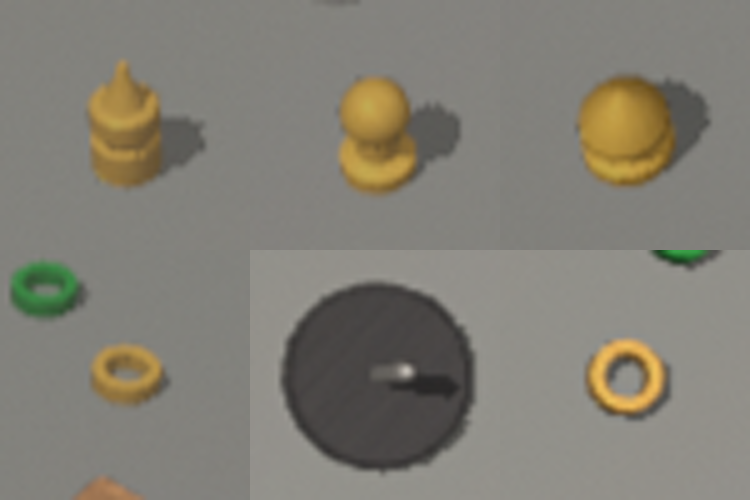

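Crop: fA is the spired finial (measured height 64 mm, so the tall one), fB is ball-topped and fC is the bud. The plain brass bush sits next to the green one, and the dark foot carries the bright post. All choices match the description, so I'm going above the stand and then the bush for a close wrist look.

```bash
cat >> m.py <<'E'
from cell import r, optics
from scipy.spatial.transform import Rotation as R
def down(a): return np.array([np.cos(a),np.sin(a),0,0])   # jaw axis = (sin2a,-cos2a)
def look(name=None):
    T=np.eye(4); T[:3,:3]=R.from_quat(r.current_ee_rot()).as_matrix(); T[:3,3]=r.current_tool_pos()
    d=optics.get_image("wrist"); T=T@d["mount"]
    if name: cv2.imwrite(f"pics/{name}.png",d["pixels"][:,:,::-1])
    return d,T
HSV=dict(brass=((12,90,60),(35,255,255)),red=((0,120,30),(8,255,255)),dark=((0,0,20),(179,70,95)))
def ring(d,T,col,h,near,rad,tol=.25):
    """outer contour -> rays onto plane z=h -> circle; returns candidates nearest `near`"""
    m=cv2.inRange(cv2.cvtColor(d["pixels"],cv2.COLOR_RGB2HSV),*map(np.array,HSV[col]))
    m=cv2.morphologyEx(m,cv2.MORPH_OPEN,np.ones((3,3)))
    out=[]
    for c in cv2.findContours(m,cv2.RETR_EXTERNAL,cv2.CHAIN_APPROX_NONE)[0]:
        if len(c)<25: continue
        w=np.array([toworld(d,u,v,h,T)[:2] for u,v in c[:,0]],np.float32)
        cen,rr=cv2.minEnclosingCircle(w)
        e=np.hypot(*(np.array(cen)-near))
        if e<.06: out.append((round(float(e),4),np.round(cen,4),round(rr,4),abs(rr/rad-1)<tol,c[:,0].mean(0).round()))
    return sorted(out,key=lambda o:o[0])
E
python3 - <<'E'
from m import *
d=optics.get_image("top"); W=np.linalg.inv(d["camera_from_world"])
for k,c,h,n,rd in (("bush","brass",.012,(.565,-.317),.018),("hub","red",.02,(.442,-.079),.029),("cover","brass",.008,(.553,.317),.025),("stand","dark",.012,(.416,-.245),.045)):
    print(k,ring(d,W,c,h,n,rd))
r.move_to([.40,-.245,.24],down(-.19)); d,T=look("w_stand"); print(np.round(T,3),r.current_q().round(2))
print(ring(d,T,"dark",.012,(.416,-.245),.045))
r.move_to([.55,-.317,.2],down(-.19)); d,T=look("w_bush"); print(r.current_q().round(2))
print(ring(d,T,"brass",.012,(.565,-.317),.018))
a=cv2.imread("pics/w_stand.png");b=cv2.imread("pics/w_bush.png"); cv2.imwrite("pics/w1.png",cv2.resize(np.hstack([a,b]),(800,300)))
E
```

```text
bush [(0.0136, array([ 0.5755, -0.3084]), 0.019, True, array([388., 150.]))]
hub [(0.0009, array([ 0.4422, -0.0799]), 0.0288, True, array([295., 206.]))]
cover [(0.0037, array([0.5493, 0.3169]), 0.0255, True, array([128., 165.]))]
stand [(0.0063, array([ 0.4101, -0.2428]), 0.0469, True, array([364., 218.]))]
[[-0.37  -0.888 -0.273  0.47 ]
 [-0.929  0.354  0.108 -0.274]
 [ 0.001  0.293 -0.956  0.362]
 [ 0.     0.     0.     1.   ]] [-0.65  0.22  1.87 -0.    1.05  1.3 ]
[(0.004, array([ 0.4121, -0.2442]), 0.0451, True, array([276., 174.]))]
[-0.6   0.56  1.47 -0.    1.12  1.35]
[(0.0134, array([ 0.5764, -0.3099]), 0.0184, True, array([263., 170.]))]
```

View pics/w1.png

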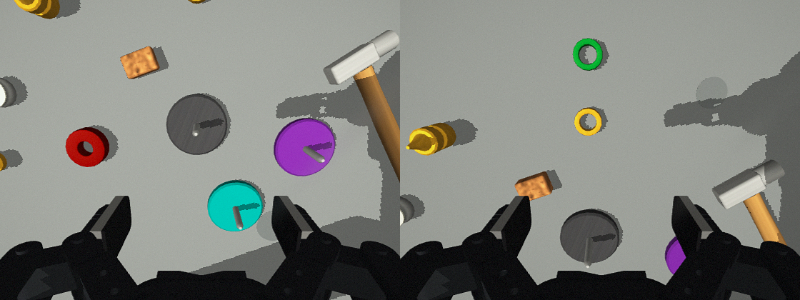

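Wrist views agree with the top view: stand at (.412,-.244) with radius 45 mm, bush at (.576,-.310) with radius 18 mm, and green lying across the jaw line. Picking the bush now.

```bash
cat >> m.py <<'E'
STAND=np.array([.4118,-.2440])
def pick(xy,z,op,a,squeeze=40,lift=.2):
    r.move_to([*xy,lift],down(a)); r.set_gripper(op,squeeze)
    r.move_linear([*xy,z+.03],vel=.2); r.move_linear([*xy,z],vel=.06)
    f0=np.array(r.current_contact_force()); r.set_gripper(0.0,squeeze)
    print("closed",round(r.current_opening(),3),"ff",r.current_finger_force(),"f",f0.round(1),np.array(r.current_tool_pos()).round(4),"t",r.current_t())
    r.move_linear([*xy,lift],vel=.2); print("lifted",round(r.current_opening(),3))
E
python3 - <<'E'
from m import *
pick((.5762,-.3097),.0255,.7,-.19)
d,T=look("g_bush"); z=r.current_tool_pos()[2]
print(ring(d,T,"brass",z-.0255+.012,np.array(r.current_tool_pos())[:2],.018))
E
```

```text
closed 0.397 ff 39.35702757909894 f [0.2 0.1 0. ] [ 0.5765 -0.3099  0.0263] t 4.7417
lifted 0.394
[(0.0016, array([ 0.5771, -0.3101]), 0.0197, True, array([282., 282.])), (0.0339, array([ 0.5901, -0.2786]), 0.0122, False, array([201., 279.]))]
```

View pics/g_bush.png

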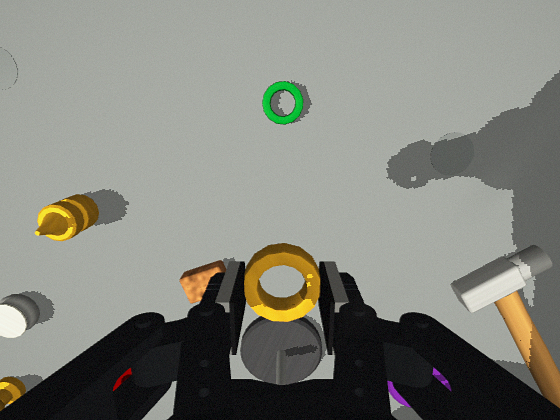

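The bush is held flat and centred between the pads (282,282). Placing it.

```bash
cat >> m.py <<'E'
def place(z,op,a,off=(0,0),lift=.2):
    p=STAND-np.array(off)
    r.move_to([*p,lift],down(a)); r.move_linear([*p,z+.07],vel=.2); r.move_linear([*p,z+.006],vel=.06)
    f0=np.array(r.current_contact_force())
    for k in (.004,.002,.001,0,-.001):
        r.move_linear([*p,z+k],vel=.02); f=np.array(r.current_contact_force())-f0
        if np.linalg.norm(f)>6: break
    print("down",k,f.round(1),np.array(r.current_tool_pos()).round(4))
    r.set_gripper(op); r.sleep(.3); r.move_linear([*p,z+.03],vel=.1); r.move_linear([*p,lift],vel=.25); print("t",r.current_t())
E
python3 - <<'E'
from m import *
place(.0383,.65,-.19)
r.move_to([STAND[0]-.02,STAND[1],.24],down(-.19))
d,T=look("p_bush")
print(ring(d,T,"brass",.024,STAND,.018),ring(d,T,"dark",.012,STAND,.045))
r.move_to([.43,-.08,.2],down(-.19)); d,T=look("w_hub"); print(ring(d,T,"red",.02,(.442,-.08),.029))
E
```

```text
down -0.001 [-4.   3.  17.3] [ 0.412  -0.2441  0.0381]
t 11.4083
[(0.0006, array([ 0.4118, -0.2446]), 0.0184, True, array([274., 169.]))] [(0.0003, array([ 0.4121, -0.244 ]), 0.0449, True, array([274., 168.]))]
[(0.0011, array([ 0.443 , -0.0804]), 0.0295, True, array([276., 182.]))]
```

View pics/p_bush.png

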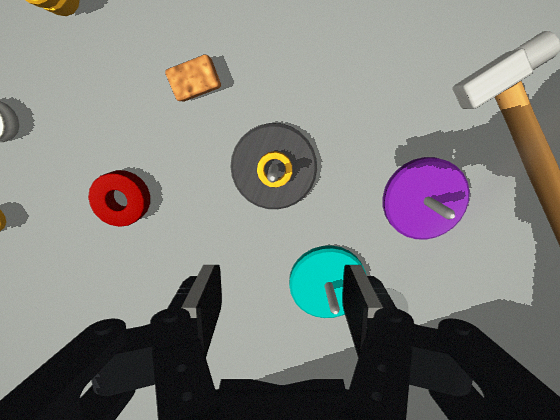

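The bush lies flat around the post, within 1 mm, at (274,169). Hub next.

Run:
```python
from m import *
pick((.443,-.0803),.026,.95,-.19)
p=np.array(r.current_tool_pos()); d,T=look("g_hub"); h=ring(d,T,"red",p[2]-.026+.02,p[:2],.029); print(h)
if not (h and r.current_opening()>.6): raise SystemExit("check")
place(.026+.024,.95,-.19)
r.move_to([STAND[0]-.02,STAND[1],.24],down(-.19)); d,T=look("p_hub")
print(ring(d,T,"red",.044,STAND,.029))
P=cloud(d,T); c=P[(np.hypot(P[...,0]-STAND[0],P[...,1]-STAND[1])<.027)&(np.hypot(P[...,0]-STAND[0],P[...,1]-STAND[1])>.014)]; print("z",np.percentile(c[:,2],[5,50,95]).round(4))
r.move_to([.535,.317,.2],down(0)); d,T=look("w_cov"); print(ring(d,T,"brass",.008,(.551,.317),.025))
```

```text
closed 0.667 ff 39.849285702221096 f [-0.4 -0.9  0.5] [ 0.4432 -0.0804  0.0268] t 15.0417
lifted 0.664
[(0.0014, array([ 0.4437, -0.0808]), 0.0308, True, array([277., 284.]))]
down 0 [-3.7  2.3 16.2] [ 0.4119 -0.244   0.0508]
t 21.3333
[(0.0008, array([ 0.4112, -0.2445]), 0.0292, True, array([275., 171.]))]
z [0.0444 0.2981 0.3081]
[(0.0018, array([0.5497, 0.3182]), 0.0251, True, array([279., 178.]))]
```

```bash
python3 -c "
import cv2,numpy as np
cv2.imwrite('pics/v2.png',cv2.resize(np.hstack([cv2.imread('pics/p_hub.png'),cv2.imread('pics/w_cov.png')]),(800,300)))"
```

```text
(no output)
```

View pics/v2.png

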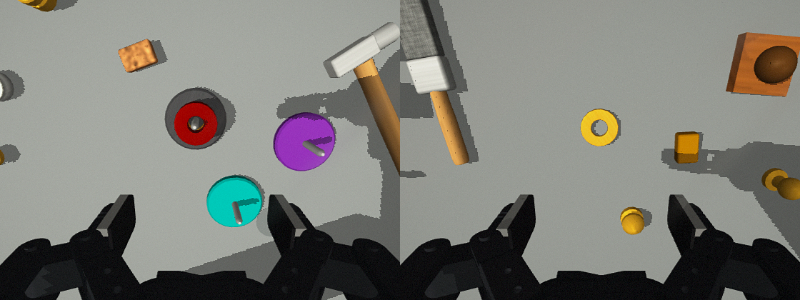

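The hub is seated and centred on the bush. The ring is at (600,127) in the composite, with clear space for the jaws. Ring next.

Run:
```python
from m import *
pick((.5497,.318),.0232,.85,0)
p=np.array(r.current_tool_pos()); d,T=look("g_cov"); h=ring(d,T,"brass",p[2]-.0232+.008,p[:2],.025); print(h)
if not (h and r.current_opening()>.5): raise SystemExit("check")
place(.0232+.044,.85,-.19)
r.move_to([STAND[0]-.02,STAND[1],.24],down(-.19)); d,T=look("p_cov")
print(ring(d,T,"brass",.052,STAND,.025))
r.move_to([.615,-.127,.22],down(-.19)); d,T=look("w_fin")
P=cloud(d,T); q=P[(P[...,2]>.045)&(P[...,2]<.08)&(np.hypot(P[...,0]-.635,P[...,1]+.125)<.05)]; print("spire",len(q),q.mean(0).round(4),q[:,2].max().round(4))
cv2.imwrite('pics/v3.png',cv2.resize(np.hstack([cv2.imread('pics/p_cov.png'),cv2.imread('pics/w_fin.png')]),(800,300)))
```

```text
closed 0.546 ff 39.7672817716375 f [0.1 0.5 0.3] [0.55   0.3182 0.0243] t 26.2333
lifted 0.549
[(0.0069, array([0.5457, 0.3117]), 0.0318, False, array([288., 288.]))]
down 0 [-4.2  1.5 17.1] [ 0.412  -0.2442  0.0681]
t 33.7583
[(0.0006, array([ 0.4116, -0.2446]), 0.025, True, array([274., 174.]))]
spire 332 [ 0.6325 -0.1215  0.0526] 0.066
```

View pics/v3.png

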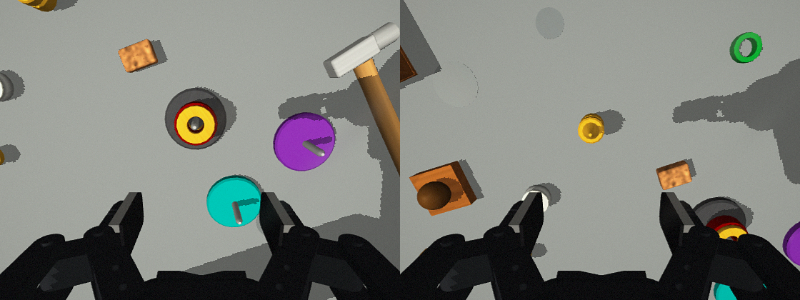

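The ring is flat and centred on the hub (195,124 in the composite). The finial stands free at (591,128), nearest neighbour well away. Finial next, with an outline check against the spire estimate.

Run:
```python
from m import *
d,T=look(); o=ring(d,T,"brass",.041,(.6325,-.1215),.017); print(o)
xy=o[0][1] if o and o[0][3] and o[0][0]<.006 else np.array([.6325,-.1215])
pick(xy,.036,.75,-.19,lift=.22)
p=np.array(r.current_tool_pos()); d,T=look("g_fin")
P=cloud(d,T); b=p[2]-.036
q=P[(P[...,2]>b+.045)&(P[...,2]<b+.068)&(np.hypot(P[...,0]-p[0],P[...,1]-p[1])<.012)]; print(len(q),q.mean(0).round(4)-p,ring(d,T,"brass",b+.041,p[:2],.017))
```

```text
[(0.0013, array([ 0.6335, -0.1223]), 0.0194, True, array([267., 180.]))]
closed 0.38 ff 39.95609910838539 f [ 0.  -1.  -1.5] [ 0.6338 -0.1223  0.0366] t 37.65
lifted 0.385
1859 [ 0.00040217 -0.00044521  0.01710891] [(0.002, array([ 0.6348, -0.1227]), 0.0272, False, array([282., 301.])), (0.0481, array([ 0.6381, -0.17  ]), 0.0101, False, array([393., 257.]))]
```

View pics/g_fin.png

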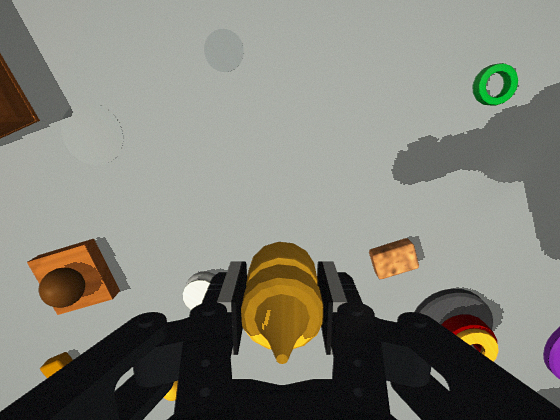

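The finial is held upright and centred (282,300), with the spire within 1 mm of the tool axis. Placing it.

Run:
```python
from m import *
place(.036+.052,.75,-.19,lift=.25)
r.move_to([STAND[0]+.15,STAND[1]-.12,.28],down(-.19)); r.sleep(.3)
d=optics.get_image("side"); P=cloud(d)
q=P[(P[...,2]>.02)&(P[...,2]<.13)&(np.hypot(P[...,0]-STAND[0],P[...,1]-STAND[1])<.04)]; print("top z",q[:,2].max(),q[q[:,2]>.1].mean(0).round(4))
cv2.imwrite("pics/final.png",cv2.resize(d["pixels"][120:230,270:420,::-1],(600,440)))
```

```text
down 0 [-1.6  2.   7.4] [ 0.412  -0.2441  0.0885]
t 44.425
top z 0.0560243598905964 [nan nan nan]<stdin>:5: RuntimeWarning: Mean of empty slice.
  ret = um.true_divide(
```

View pics/final.png

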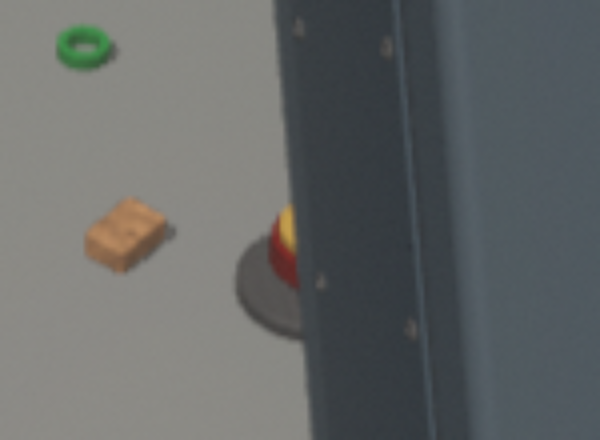

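The arm hides the stack from the side camera. I'll move it clear towards the middle and look again.

Run:
```python
from m import *
r.move_to([.45,.1,.3],down(0)); r.sleep(.3)
d=optics.get_image("side"); P=cloud(d)
q=P[(P[...,2]>.02)&(P[...,2]<.13)&(np.hypot(P[...,0]-STAND[0],P[...,1]-STAND[1])<.04)]; print("top z",q[:,2].max(),q[q[:,2]>.1].mean(0).round(4))
cv2.imwrite("pics/final2.png",cv2.resize(d["pixels"][100:230,270:420,::-1],(600,520)))
```

```text
top z 0.11795688115520864 [ 0.4088 -0.2403  0.1069]
```

View pics/final2.png

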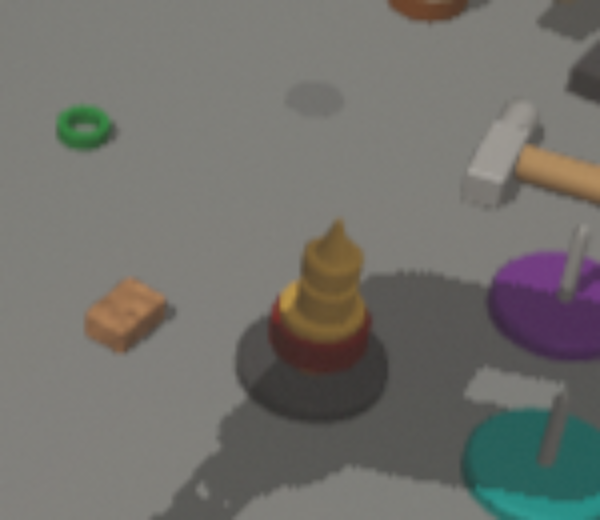

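The finial stands upright on the ring (tip at 338,222 in the crop). The measured top of 0.118 m fits the expected 0.116 m, given this camera's bias of about +2 mm.

```bash
python3 -c "
from cell import r
print(r.hand_in(), r.current_t())"
```

```text
the job is handed in; nothing more can be done
the job is handed in; nothing more can be done
```

The job is handed in: bush, red hub, broad ring and tallest finial are stacked on the post. My last camera check showed the finial upright at the right height; the hand-in gave no verdict back.

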